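Load a sample tube and hold its carrier home in the bench reader

ROBOT

A 6-joint arm with a two-finger parallel gripper is mounted at the origin on a cart in front of the work surface, level with it; the furniture and walls round the work are solid. World frame = base frame: x ahead of the robot, y to its left, z up, the work surface at z = 0. Lengths are in m, angles in rad, forces in N, time in s.
With the tool pointing down it reaches from about 0.4 to 0.825 m from the base axis. Payload 7 kg.
Tool frame: the origin (TCP) lies at the very end of the fingers, on their centre line; the grasp point (between the pads) lies 19 mm behind it (bot.grip_point_offset is the z of the grasp point in the tool frame, in m); z points along the fingers, y is the line along which they close (so a half turn about z gives the same grasp; the last joint's range is limited). The gripper opens to 85 mm and grips with 20 to 120 N. Pads are 22 mm wide; open, the fingers measure 114 mm over their backs; the gripper's body (76 mm by 85 mm) begins 54 mm behind the grasp point. The pads swing forward as they close: fully open they stand 13 mm farther back than shut.
Start: joints at [-1.041, 0.359, 0.012, 0, -1.224, -0.288], TCP at [0.162, -0.655, 0.231] pointing down, gripper open.
Joint ranges: [-3.07, 3.07], [-1.43, 2.12], [-1.02, 1.25], [-3.03, 1.67], [-3.05, -0], [-3.03, 3.03]. Speed limits (rad/s): [2.39, 2.39, 3.01, 3.14, 3.14, 3.14].

INTERFACE

Orientations are given as a unit quaternion [w, x, y, z].
In Python, from rig import bot, eyes, effector gives the robot as it stands (bot), with the cameras (eyes) and the gripper (effector). Calls block until the motion is done:
- bot.move_to(position, orientation): joint-space move of the TCP to a pose.
- bot.move_straight(position, rot=None, feed=0.15): straight line of the TCP; rot=None keeps the orientation; feed is the mean speed in m/s.
- bot.set_joints(angles): joint-space move.
- effector.grip(opening): finger opening in m; the grip force is fixed at half the most; returns when the fingers have stopped.
- bot.wait(seconds).
- bot.ik(position, orientation): joint angles nearest the present ones, or None.
- eyes.capture(name): name is "side" or "top" or "wrist"; returns a dict with "image" (480x640x3 uint8, red, green, blue), "fx", "fy", "cx", "cy" (pixels), "dist" ([k1, k2, p1, p2, k3] as OpenCV has them; the pictures are not rectified), "cam_to_world" (4x4, takes a point from camera to world coordinates). Camera axes: x right, y down, z forward; pixel columns grow to the right and rows downward; lengths in m; the calibration is good to about 2 mm. A picture is of the moment at which its call begins. There is no depth.
A pose or a line that the arm cannot do raises bot.IKError and nothing moves.
- bot.job_done(): hands the job in; it is judged then, once.
Readings, each from a call of its own:
- bot.read_t(): time.
- bot.read_joints(): joint angles.
- bot.read_joint_velocities(): joint speeds.
- bot.read_joint_efforts(): joint torques, N m.
- bot.read_ee_pos(): TCP position.
- bot.read_tcp_rot(): TCP orientation.
- bot.read_contact_force(): force on the tool from outside, world axes, zero at the start.
- bot.read_wrist_torque(): the same for the moment, N m.
- bot.read_grip_width(): finger opening in m.
- bot.read_finger_force(): force on a finger pad.
Only numpy, scipy, OpenCV 4.12 (cv2) and the standard library are available. Lean on these libraries where they do the work, as an engineer would, in place of code of your own. Each camera call takes 0.05 s, during which the arm holds its last target. There are 200 camera calls.

TASK

Take the one capped tube that stands in the open half of the black tube rack and stand it in a hole of the carrier that suits it: the narrow carrier with six small holes, not the wide one with three big holes. Then stand that loaded carrier on the base plate of the bench reader, label end towards the reader head, and press it fully home into the corner, against the end stop and both side stops at once, so that both spring pins are pushed in. The pins push the carrier back out when it is let go, so finish while still gripping it and pressing it home; keep it upright throughout and leave the wide carrier where it is.

Things in the scene. Friction and masses are not known exactly. Their poses are not given: they have to be found in the camera images.
- tube: Capped sample tube, 95 mm tall, body 13 mm across, cap 17.6 mm across from 78 to 95 mm up; 12 g. Origin: centre of its underside, z along the tube towards the cap. It starts upright in the rack, its bottom 6 mm above the worktop, with empty holes beside it.
- tube_rack: Black tube rack, 112 x 218 mm, 34 mm high, fixed to the worktop. Origin at the centre of its underside; y along the length. The half at -x holds short tubes without caps that stand up to 81 mm high; the half at +x is empty but for the capped tube. Its holes are 15 mm wide and 28 mm deep.
- carrier: Narrow six-hole carrier, ivory plastic, loose, 180 x 27 x 62 mm, 110 to 220 g. Origin: centre of its underside; x along the length, z up. Holes 17 mm wide on the centre line at x = -58, -32, -6, 20, 46, 72 mm, 54 mm deep, floor at z = 8 mm: a tube stands 41 mm out. Flat sides at y = +-13.5 mm to grip across from above; a tube at x = 72 leaves room for a gripper at the middle.
- carrier_label (a point): Middle of the six-hole carrier's label face, at x = -90 mm, z = 24 mm in the carrier's frame. The label end is the one with a nose: its last 16 mm is only 44 mm high and has a bar code on its end face; the other end is plain and full height.
- carrier_end_hole (a point): Mouth of the six-hole carrier's hole farthest from the label, at x = 72 mm, z = 62 mm in the carrier's frame.
- wide_carrier: The other loose carrier, to be left alone: ivory plastic, 114 x 36 mm and 68 mm high, three big holes. Origin at the centre of its underside.
- reader: Bench reader, fixed. Origin on the worktop; x points to the reader head, z up. Base plate top at z = 8 mm, from x = -117 to 155, y = -51 to 47 mm. White head from x = 90 to 150, y = +-38, to z = 88 mm. Open from above, from the front (-x) and from +y. Carrier at home: its centre at x = -5, y = 0, its underside at z = 8 mm, lengthwise along x, label face at x = 85 mm.
- side_stop: Two steel stop blocks of the reader, 24 mm long, 18 mm deep, top at z = 44 mm, centred at x = -65 and 45 mm in the reader's frame; their faces look to +y and lie at y = -13.5 mm. Between them runs a grey rail, top at z = 24 mm, face at y = -15.5 mm; a finger passes above it. Origin the same as the reader's.
- end_stop: Two upright steel ribs on the reader head, one each side of its window, top at z = 46 mm; their faces look to -x and lie at x = 85 mm, y = +-10 mm in the reader's frame. Origin the same as the reader's.
- side_pin (a joint): Spring pin in the side rail at x = -10 mm, z = 16.5 mm of the reader's frame, 6 mm thick; moves to -y when pressed. 0 = out (it stands 4 mm proud of the side stop faces), 0.004 = pressed in level with the stop faces, limit 0.005. Its spring pushes with 1.6 N at the start and 3.2 N when level.
- end_pin (a joint): Spring pin between the ribs at y = 0, z = 16 mm of the reader's frame, 6 mm thick; moves to +x when pressed. 0 = out (4 mm proud of the rib faces), 0.004 = pressed in level with the rib faces, limit 0.005. Same spring as the side pin.

How it is judged:
On the way:
1. the capped tube stands in a hole of the six-hole carrier, let go, while the carrier stands off the reader (z of tube in the frame of carrier between 0.004 and 0.014 m and y of tube in the frame of carrier between -0.006 and 0.006 m and x of tube in the frame of carrier between -0.066 and 0.08 m and angle between the z axis of tube and the z axis of carrier, either way round below 0.2 rad and contact force between the fingers and tube below 0.1 N and angle between carrier's own z axis and vertical below 0.1 rad and horizontal distance between carrier and reader above 0.08 m), for 0.2 s.
At the end, for the whole second after the job is handed in: Fingers grip the six-hole carrier (over 2 N); it presses over 1 N on the side stops and on the end stop, both pins in by over 3 mm, within 3 mm of home, straight to 0.04 rad, upright to 0.06 rad, on the base plate, at rest, label to the head; the tube stands in its hole, untouched (value of joint each of side_pin, end_pin above 0.003 m and contact force between carrier and side_stop above 1 N and contact force between carrier and end_stop above 1 N and contact force between the fingers and carrier above 2 N and x of carrier_label in the frame of reader above 0.082 m and y of carrier in the frame of reader between -0.003 and 0.003 m and z of carrier in the frame of reader between 0.005 and 0.012 m and angle between the x axis of carrier and the x axis of reader, either way round below 0.04 rad and angle between carrier's own z axis and vertical below 0.06 rad and linear speed of carrier below 0.02 m/s and z of tube in the frame of carrier below 0.014 m and y of tube in the frame of carrier between -0.006 and 0.006 m and angle between the z axis of tube and the z axis of carrier, either way round below 0.2 rad and contact force between the fingers and tube below 0.1 N); the arm keeps its last pose, push and grip.
It fails at once if the wide three-hole carrier is moved by more than 3 cm (distance of wide_carrier from where it was at the start of the episode above 0.03 m).
It fails at once if the six-hole carrier is tipped by more than about 35 degrees (angle between carrier's own z axis and vertical above 0.6 rad).
It also fails if it takes over 64 s, if anything falls off the work surface, if the arm or the gripper's body presses on something with over 40 N, if the wrist force passes 120 N, or if a joint passes its speed limit or range.

## Working session

There is one attempt and no reset: what is moved stays moved. The work goes in short steps, each a Python script; the robot and the scene stay as the last script left them, time stands still between calls to the robot, and variables do not carry over. Pictures are saved under pics/ and viewed, at most 10 in all, crops included, and the job is handed in when it is done.

```bash
mkdir -p pics; ls; python3 - <<'E'
from rig import bot, eyes, effector
import cv2,numpy as np
for n in ["side","top","wrist"]:
    c=eyes.capture(n); cv2.imwrite(f"pics/{n}0.png",c["image"][:,:,::-1])
    print(n,c["fx"],c["fy"],c["cx"],c["cy"],c["dist"]); print(np.round(c["cam_to_world"],3).tolist())
print(bot.read_t(),bot.read_tcp_rot(),bot.grip_point_offset)
E
```

```text
pics
rig.py
side 589.4211006016809 589.4211006016809 321.2581062458799 242.7404600581768 [0.05049871 0.         0.         0.         0.        ]
[[-0.855, -0.364, 0.368, 0.135], [-0.518, 0.594, -0.616, 0.773], [0.006, -0.717, -0.697, 0.867], [0.0, 0.0, 0.0, 1.0]]
top 447.1905046398758 447.1905046398758 320.1072559620544 239.30037734628104 [0.0329951 0.        0.        0.        0.       ]
[[0.006, -0.999, 0.044, 0.523], [-1.0, -0.006, 0.004, 0.068], [-0.004, -0.044, -0.999, 0.923], [0.0, 0.0, 0.0, 1.0]]
wrist 358.45299608063476 358.45299608063476 319.51114924507726 235.6361087231645 [-0.02618189  0.          0.          0.          0.        ]
[[-0.241, 0.921, 0.308, 0.082], [0.971, 0.228, 0.077, -0.675], [0.001, 0.317, -0.948, 0.374], [0.0, 0.0, 0.0, 1.0]]
0.15 [-1.58416690e-04 -1.20567072e-01  9.92704979e-01  6.17485295e-04] -0.0187
```

View pics/top0.png

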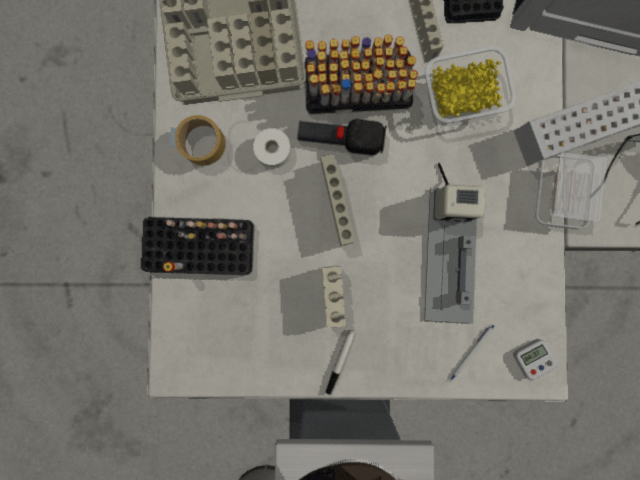

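View pics/side0.png

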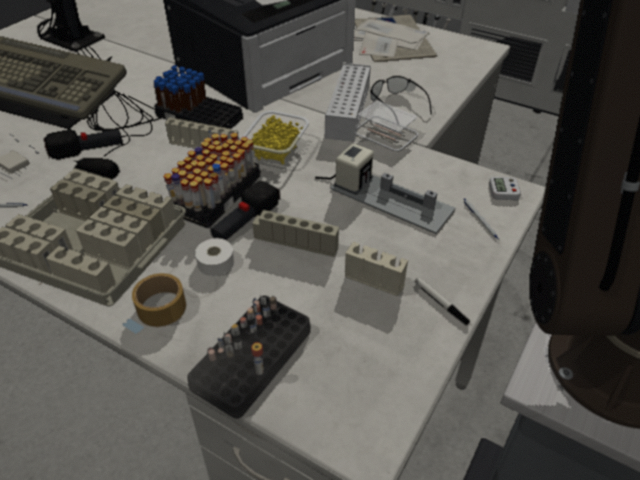

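The top view shows the six-hole carrier from (326,156) to (347,243), the wide carrier at (334,297), the capped tube at (168,267) and the reader at (452,255) with its head at the top. In the side view the tube cap is at (258,348) and the carrier runs from (255,225) to (338,245). I'll enlarge these areas.

```bash
python3 - <<'E'
import cv2,numpy as np
t=cv2.imread("pics/top0.png");s=cv2.imread("pics/side0.png")
def crop(im,x,y,w,h,k):
    return cv2.resize(im[y:y+h,x:x+w],None,fx=k,fy=k,interpolation=cv2.INTER_CUBIC)
A=np.hstack([crop(t,310,145,50,110,5),crop(t,420,180,70,150,4)[:550],crop(t,135,205,68,80,4).repeat(1,0)[:0] if 0 else np.zeros((550,0,3),np.uint8)])
B=np.vstack([crop(s,248,200,100,60,2.7)[:,:270],crop(t,140,210,67,75,4)[:,:268].copy() if 0 else cv2.copyMakeBorder(crop(t,140,210,67,75,4),0,0,0,2,cv2.BORDER_CONSTANT)])
B=np.vstack([B,np.zeros((max(0,550-B.shape[0]),270,3),np.uint8)])[:550]
im=np.hstack([A,B]);print(im.shape);cv2.imwrite("pics/z1.png",im)
C=np.hstack([crop(s,325,140,135,95,4),np.zeros((380,0,3),np.uint8)]);D=crop(s,180,290,135,50*1+75,1.6)
cv2.imwrite("pics/z2.png",np.vstack([C,cv2.copyMakeBorder(D,0,0,0,540-D.shape[1],cv2.BORDER_CONSTANT)]))
E
```

```text
(550, 800, 3)
```

View pics/z1.png

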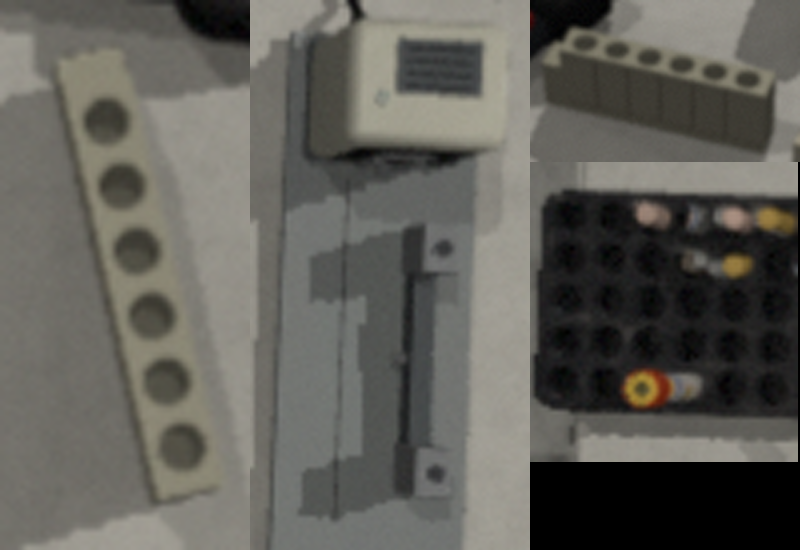

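View pics/z2.png

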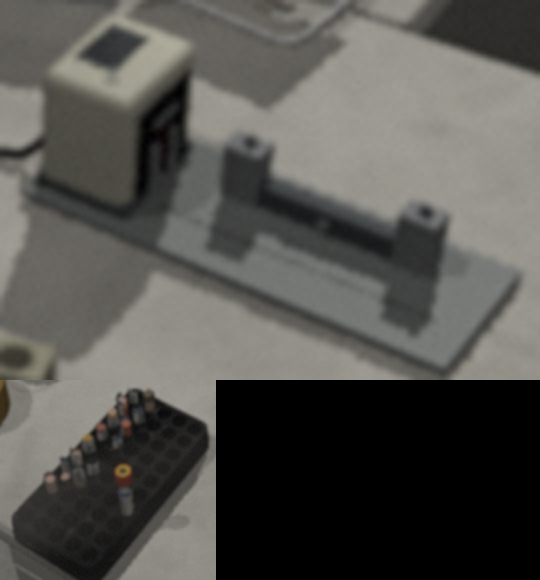

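The nose of the carrier is at its far (+x) end, at about (329,157) in the top view, so hole x=72 is the near one at (346,234). The reader posts' top holes are at (468,242) and (466,298) in the top view, and (388,176) and (432,193) in the side view. Next I triangulate.

```bash
cat > h.py <<'E'
from rig import bot, eyes, effector
import cv2,numpy as np
def ray(c,uv):
    K=np.array([[c["fx"],0,c["cx"]],[0,c["fy"],c["cy"]],[0,0,1]])
    p=cv2.undistortPoints(np.array([[uv]],float),K,np.array(c["dist"]))[0,0]
    M=np.array(c["cam_to_world"]); d=M[:3,:3]@[p[0],p[1],1]
    return M[:3,3],d/np.linalg.norm(d)
def tri(obs):
    A=np.zeros((3,3));b=np.zeros(3)
    for c,uv in obs:
        o,d=ray(c,uv);P=np.eye(3)-np.outer(d,d);A+=P;b+=P@o
    x=np.linalg.solve(A,b)
    return x,[float(np.linalg.norm((np.eye(3)-np.outer(d,d))@(x-o))) for o,d in [ray(c,u) for c,u in obs]]
def onz(c,uv,z):
    o,d=ray(c,uv);return o+d*(z-o[2])/d[2]
def proj(c,P):
    M=np.array(c["cam_to_world"]);R=M[:3,:3].T
    K=np.array([[c["fx"],0,c["cx"]],[0,c["fy"],c["cy"]],[0,0,1]])
    return cv2.projectPoints(np.array(P,float).reshape(-1,3),cv2.Rodrigues(R)[0],-R@M[:3,3],K,np.array(c["dist"]))[0][:,0]
def down(yaw): # tool z down, tool y at angle yaw from world +y
    return [0,-np.sin(yaw/2),np.cos(yaw/2),0]
E
python3 - <<'E'
from h import *
t=eyes.capture("top");s=eyes.capture("side")
pts={"cap":((168.1,266.4),(256.8,346.1),.101),"hA":((331,168.8),(268.3,215.8),.062),"hB":((346,233.8),(328.6,228.8),.062),"pF":((468.4,241.9),(387.9,175.6),.044),"pN":((466.4,298.4),(431.9,192.6),.044)}
for k,(a,b,z) in pts.items():
    x,e=tri([(t,a),(s,b)]);print(k,x.round(4),np.round(e,4),"top@z",onz(t,a,z)[:2].round(4),"side@z",onz(s,b,z)[:2].round(4))
R=bot.read_tcp_rot();print(R)
T=np.array(bot.read_ee_pos());w=eyes.capture("wrist")
print("cam from tcp",np.array(w["cam_to_world"])[:3,3]-T)
for p in ([.46,.35,.3],[.58,.03,.3],[.48,-.2,.25]):print(bot.ik(p,down(0)))
E
```

```text
cap [0.5071 0.3493 0.0999] [0.0011 0.0011] top@z [0.5081 0.3495] side@z [0.5055 0.3495]
hA [0.6966 0.0508 0.0613] [0.0016 0.0016] top@z [0.6979 0.0516] side@z [0.6946 0.0508]
hB [0.5702 0.0212 0.0626] [0.0019 0.0019] top@z [0.5719 0.022 ] side@z [0.5689 0.0197]
pF [ 0.5565 -0.2195  0.0436] [0.0022 0.0022] top@z [ 0.5584 -0.2182] side@z [ 0.5545 -0.2203]
pN [ 0.4465 -0.2143  0.0443] [0.0022 0.0022] top@z [ 0.4484 -0.2133] side@z [ 0.4449 -0.2163]
[-8.31901175e-05 -1.20578204e-01  9.92703761e-01  3.64772371e-04]
cam from tcp [-0.07949813 -0.01951049  0.14317374]
[ 0.98865997  0.16235969 -0.09765274  0.         -1.31078389 -2.55945629]
[ 0.38824458  0.16708256 -0.09189009  0.         -1.31182368 -1.95904091]
[-0.01702378  0.08971995 -0.29660951  0.         -1.18446687 -1.55377255]
```

```bash
python3 - <<'E'
from h import *
import pickle
out={}
for n,p,P in [("rd",[.50,-.2,.2],[[.5565,-.2195,.0436],[.4465,-.2143,.0443]]),("ca",[.625,.035,.2],[[.6966,.0508,.0613],[.5702,.0212,.0626]]),("tu",[.507,.349,.2],[[.5071,.3493,.101]])]:
    if n=="rd": bot.move_to(p,down(0))
    else: bot.move_to(p,down(0))
    c=eyes.capture("wrist");out[n]=c
    print(n,proj(c,P).round(1).tolist(),bot.read_t())
pickle.dump(out,open("w.pkl","wb"))
def crop(im,q,w,h,k):
    x,y=int(q[0]-w/2),int(q[1]-h/2);x=max(x,0);y=max(y,0);print("crop",x,y,k)
    return cv2.resize(im[y:y+h,x:x+w],(w*k,h*k),interpolation=cv2.INTER_CUBIC)
ims=[crop(out[n]["image"],proj(out[n],P).mean(0),w,300,2) for n,P,w in [("rd",[[.5565,-.2195,.0436],[.4465,-.2143,.0443]],130),("ca",[[.6966,.0508,.0613],[.5702,.0212,.0626]],140),("tu",[[.5071,.3493,.101]],130)]]
cv2.imwrite("pics/w1.png",np.hstack(ims)[:,:,::-1])
E
```

```text
rd [[298.7, 275.1], [302.6, 152.5]] 2.3917
ca [[338.4, 299.7], [302.8, 153.7]] 3.475
tu [[321.1, 236.1]] 4.7917
crop 235 63 2
crop 250 76 2
crop 256 86 2
```

View pics/w1.png

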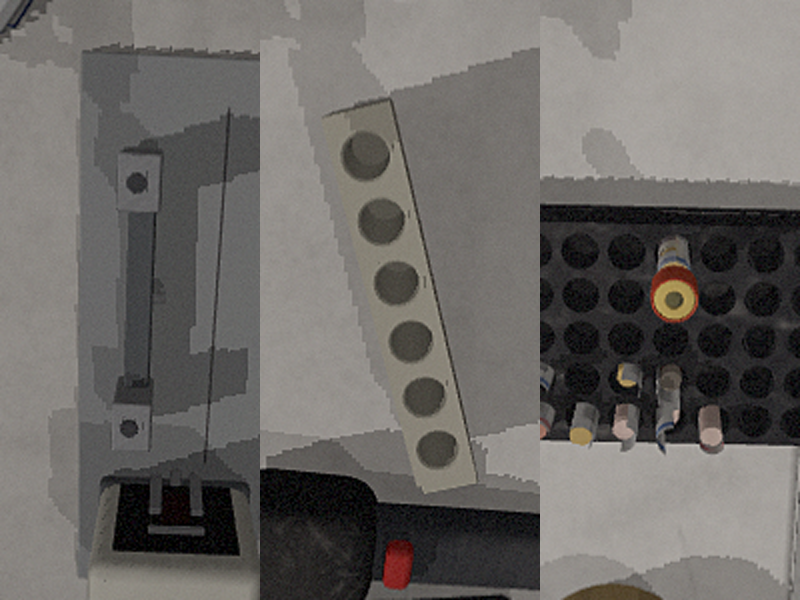

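Wrist view: reader post holes are at (303.4,154.3) and (299.3,276.8), carrier holes at (302.9,153.8) and (338.3,300.8), and the cap top at (322.8,235). All are within 2 px of the triangulated prediction. I'll fuse the three views and grasp the tube.

```bash
python3 - <<'E'
from h import *
import pickle
W=pickle.load(open("w.pkl","rb"));t=eyes.capture("top");s=eyes.capture("side")
o={"cap":((168.1,266.4),(256.8,346.1),("tu",(322.8,235.2))),"hA":((331,168.8),(268.3,215.8),("ca",(338.3,300.8))),"hB":((346,233.8),(328.6,228.8),("ca",(302.9,153.8))),"pF":((468.4,241.9),(387.9,175.6),("rd",(299.3,276.8))),"pN":((466.4,298.4),(431.9,192.6),("rd",(303.4,154.3)))}
R={}
for k,(a,b,(n,u)) in o.items():
    x,e=tri([(t,a),(s,b),(W[n],u)]);R[k]=x;print(k,x.round(4),np.round(e,4),onz(W[n],u,x[2])[:2].round(4))
pickle.dump(R,open("est.pkl","wb"))
c=R["cap"]
effector.grip(0.05)
bot.move_to([c[0],c[1],.13],down(0)); bot.move_straight([c[0],c[1],.072],feed=.1)
print(bot.read_contact_force()); effector.grip(0.0); print(bot.read_grip_width(),bot.read_finger_force(),bot.read_t())
bot.move_straight([c[0],c[1],.20],feed=.12)
h=R["hB"]; bot.move_to([h[0],h[1],.16],down(0))
print(bot.read_grip_width(),bot.read_ee_pos(),bot.read_t())
w=eyes.capture("wrist");t=eyes.capture("top");s=eyes.capture("side")
pickle.dump((w,t,s),open("w2.pkl","wb"))
def crop(im,q,w,h,k):
    x,y=int(q[0]-w/2),int(q[1]-h/2);print("crop",x,y,k)
    return cv2.resize(im[y:y+h,x:x+w],(w*k,h*k),interpolation=cv2.INTER_CUBIC)
P=[[h[0],h[1],.11]]
cv2.imwrite("pics/w2.png",np.hstack([crop(w["image"],proj(w,P)[0],200,220,2),crop(s["image"],proj(s,P)[0],100,110,4)])[:,:,::-1])
E
```

```text
cap [0.507  0.3498 0.0999] [0.0011 0.0013 0.0008] [0.5068 0.3505]
hA [0.6968 0.0508 0.0616] [0.0014 0.0019 0.0006] [0.6975 0.0507]
hB [0.5703 0.0212 0.0627] [0.0019 0.0019 0.0001] [0.5703 0.0213]
pF [ 0.5568 -0.2189  0.0445] [0.0018 0.0026 0.0009] [ 0.5578 -0.2189]
pN [ 0.4469 -0.2139  0.0448] [0.0017 0.0027 0.001 ] [ 0.4479 -0.2137]
[ 0.29739705  0.59819271 -0.59665637]
0.01576061191446599 58.399683237075806 6.8583
0.015656642581246008 [0.57060285 0.02206111 0.16015818] 9.35
crop 217 152 2
crop 277 155 4
```

View pics/w2.png

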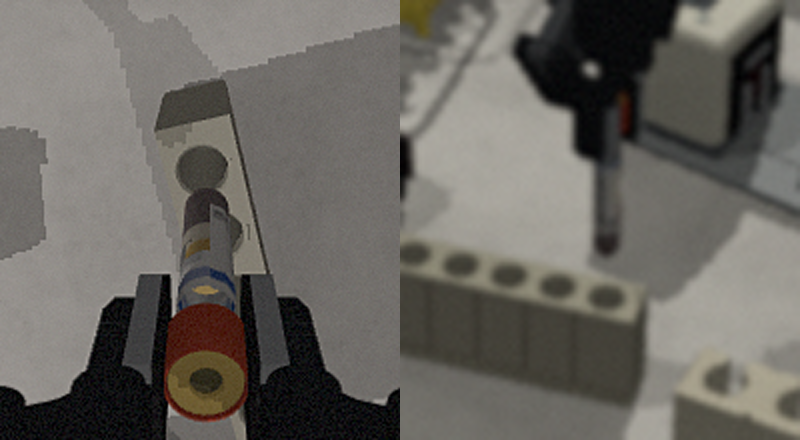

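The wrist view shows the tube held upright, its bottom at about (320.5,252) and the hole mouth at (317.5,237). In the side view the bottom is at (328.5,216) and the hole at (328.5,229.5). Now I check the alignment numerically.

```bash
python3 - <<'E'
from h import *
import pickle
w,t,s=pickle.load(open("w2.pkl","rb"));h=pickle.load(open("est.pkl","rb"))["hB"];p=np.array(bot.read_ee_pos())
print("hole est",h,tri([(w,(317.5,237)),(s,(328.5,229.5))]), "proj",proj(w,[h]),proj(s,[h]))
print("bottom",tri([(w,(320.5,251)),(s,(328.5,215))]))
b=[p[0],p[1],p[2]-.066];print("pred",b,proj(w,[b]),proj(s,[b]))
print("on z: w",onz(w,(317.5,237),.062),"s",onz(s,(328.5,229.5),.062), "bot w",onz(w,(320.5,251),.094),"s",onz(s,(328.5,215),.094))
E
```

```text
hole est [0.57025709 0.0212207  0.06265188] (array([0.56978794, 0.02056428, 0.06098352]), [0.0011203458237056684, 0.001120345823705608]) proj [[318.10296156 236.8356665 ]] [[327.64502632 228.74879954]]
bottom (array([0.56695271, 0.02297095, 0.10172838]), [0.0009024644300665054, 0.0009024644300664614])
pred [np.float64(0.5705060244864726), np.float64(0.022435431542912193), np.float64(0.09412243256637706)] [[319.84196581 253.36710435]] [[327.43258065 217.34006467]]
on z: w [0.57060246 0.02078969 0.062     ] s [0.56801217 0.0216198  0.062     ] bot w [0.56896651 0.02284318 0.094     ] s [0.57233196 0.0152367  0.094     ]
```

```bash
python3 - <<'E'
from h import *
import pickle
h=pickle.load(open("est.pkl","rb"))["hB"]; g=np.array([h[0],h[1]-.0002])
cmd=g.copy()
for i in range(3):
    bot.move_straight([*cmd,.142],feed=.05); e=np.array(bot.read_ee_pos())[:2]-g; cmd-=0.8*e; print(e.round(4),bot.read_contact_force().round(1) if hasattr(bot.read_contact_force(),'round') else bot.read_contact_force())
f0=np.array(bot.read_contact_force())
for z in [.128,.120,.110,.095,.083,.0765]:
    bot.move_straight([*cmd,z],feed=.06); f=np.array(bot.read_contact_force())-f0
    print(z,f.round(1),np.round(bot.read_ee_pos(),4))
    if np.linalg.norm(f)>6: print("STOP");break
print(bot.read_t())
E
```

```text
[-0.0001 -0.0001] [ 0.3 -0.6 -0.3]
[0.0003 0.0001] [-0.5 -0.2 -0.3]
[-0.0001 -0.    ] [ 0.1  0.3 -0.2]
0.128 [ 0.8 -0.9  0.3] [0.5698 0.0209 0.1273]
0.12 [-0.9 -0.1  0.3] [0.5699 0.0209 0.1195]
0.11 [-0.3 -0.1  0.7] [0.5698 0.0209 0.1094]
0.095 [-0.7 -1.2  0.2] [0.5699 0.0209 0.0944]
0.083 [-0.3 -0.4  0. ] [0.5698 0.0209 0.0825]
0.0765 [ 0.1 -1.1 -0.3] [0.5699 0.021  0.0761]
12.5
```

```bash
python3 - <<'E'
from h import *
import pickle
R=pickle.load(open("est.pkl","rb"))
effector.grip(0.045); bot.wait(.2)
p=np.array(bot.read_ee_pos()); bot.move_straight([p[0],p[1],.20],feed=.15)
A,B=R["hA"],R["hB"]; u=(A-B)[:2]/np.linalg.norm((A-B)[:2]); yaw=np.arctan2(u[1],u[0]); g=B[:2]+.075*u
print(np.degrees(yaw),g)
bot.move_to([*g,.2],down(yaw))
w=eyes.capture("wrist");s=eyes.capture("side");print(proj(w,[A,B]),bot.read_t(),np.round(bot.read_ee_pos(),4))
pickle.dump((w,s),open("w3.pkl","wb"))
im=w["image"][60:360,200:440];q=proj(s,[[*B[:2],.09]])[0].astype(int);c2=s["image"][q[1]-75:q[1]+75,q[0]-80:q[0]+80];print(q)
cv2.imwrite("pics/w3.png",np.hstack([cv2.resize(im,(480,600),interpolation=2),cv2.copyMakeBorder(cv2.resize(c2,(320,300),interpolation=2),0,300,0,0,0)])[:,:,::-1])
E
```

```text
13.133567099523175 [0.64329532 0.03826234]
[[319.25981889 284.26549568]
 [319.36149654 126.44186481]] 14.5667 [0.6424 0.038  0.1986]
[327 218]
```

View pics/w3.png

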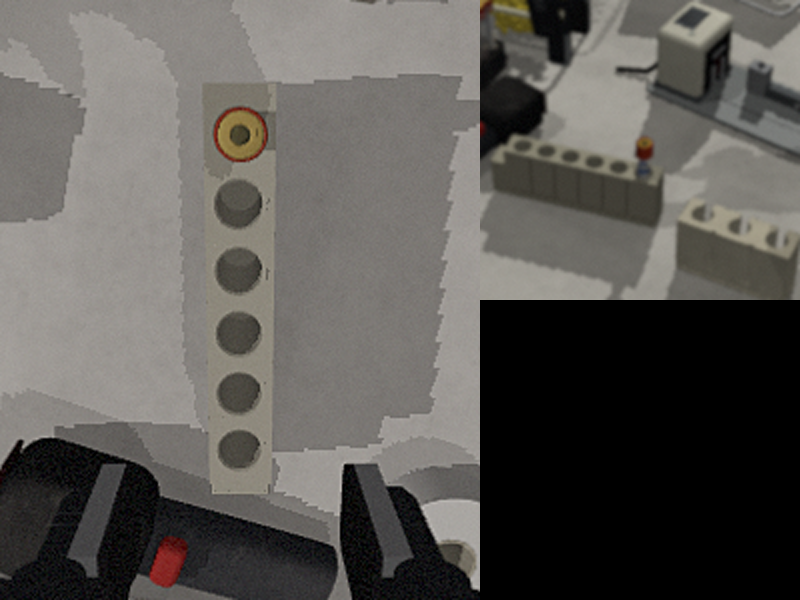

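The tube stands seated in the end hole, with the cap at (240,135) in the crop, and the carrier is square to the hand. I'll grasp the carrier, lift it and bring it over the reader.

```bash
python3 - <<'E'
from h import *
import pickle
R=pickle.load(open("est.pkl","rb"))
A,B=R["hA"],R["hB"]; u=(A-B)[:2]/np.linalg.norm((A-B)[:2]); yaw=np.arctan2(u[1],u[0]); g=B[:2]+.075*u
effector.grip(0.06)
bot.move_straight([*g,.028],feed=.12); print(bot.read_contact_force(),np.round(bot.read_ee_pos(),4))
effector.grip(0.0); print("w",bot.read_grip_width(),bot.read_finger_force())
bot.move_straight([*g,.12],feed=.1)
F,N=R["pF"],R["pN"]; ex=(F-N)[:2]/np.linalg.norm((F-N)[:2]); ey=np.array([-ex[1],ex[0]])
o=(F+N)[:2]/2+.010*ex+.0225*ey; ry=np.arctan2(ex[1],ex[0])
print("reader",o,np.degrees(ry),np.linalg.norm((F-N)[:2]))
pickle.dump((o,ex,ey,ry),open("rd.pkl","wb"))
p=o+(-.005+.003-.014)*ex+.014*ey
bot.move_to([*p,.12],down(ry)); bot.move_straight([*p,.060],feed=.1)
print(bot.read_grip_width(),np.round(bot.read_ee_pos(),4),np.round(p,4),bot.read_contact_force(),bot.read_t())
w=eyes.capture("wrist");t=eyes.capture("top");s=eyes.capture("side");pickle.dump((w,t,s),open("w4.pkl","wb"))
q=proj(t,[[*p,.06]])[0].astype(int);r=proj(s,[[*p,.06]])[0].astype(int);print(q,r)
a=t["image"][q[1]-75:q[1]+75,q[0]-50:q[0]+50];b=s["image"][r[1]-75:r[1]+75,r[0]-50:r[0]+50]
cv2.imwrite("pics/w4.png",np.hstack([cv2.resize(a,(400,600),interpolation=2),cv2.resize(b,(400,600),interpolation=2)])[:,:,::-1])
E
```

```text
[0.44150073 0.41193864 0.65175323] [0.6438 0.0384 0.0288]
w 0.026081669491993954 60.30588984489441
reader [ 0.51286885 -0.19439582] -2.636787528179786 0.10993796239727824
0.02626972634588424 [ 0.4981 -0.1795  0.0602] [ 0.4975 -0.1797] [0.19468589 0.13710118 0.4406469 ] 19.6833
[451 273] [403 187]
```

View pics/w4.png

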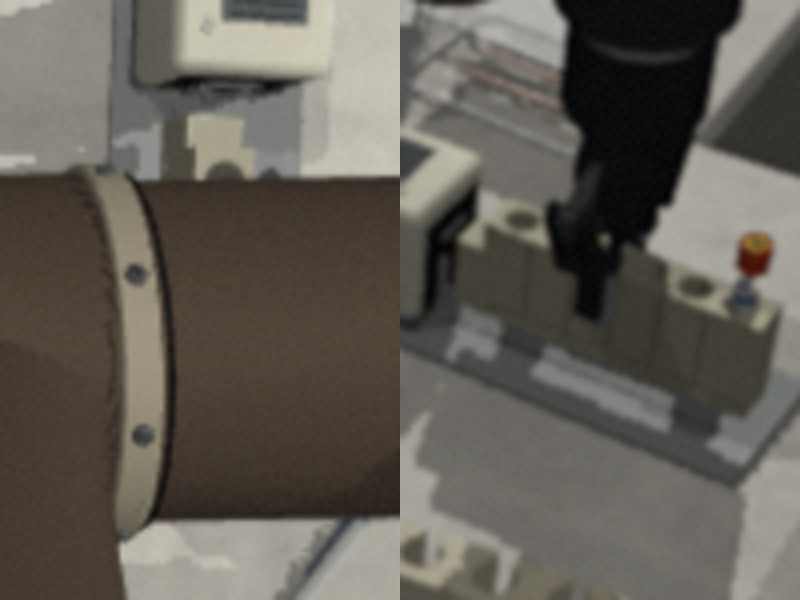

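The side view shows the carrier upright over the base plate, nose towards the head, with the tube in the near hole. Now I lower it with force checks, then push in x and y.

```bash
cat >> h.py <<'E'
import pickle
def force(n=5):
    f=[]
    for _ in range(n): bot.wait(.04); f.append(bot.read_contact_force())
    return np.mean(f,0)
def rdr():
    o,ex,ey,ry=pickle.load(open("rd.pkl","rb"));return o,ex,ey,ry
E
python3 - <<'E'
from h import *
o,ex,ey,ry=rdr(); p=o-.016*ex+.014*ey
W=lambda u,v:list(o+u*ex+v*ey)
bot.move_straight([*p,.041],feed=.08); f0=force(); print("f0",f0.round(1),np.round(bot.read_ee_pos(),4))
z=.041
while z>.033:
    z-=.001; bot.move_straight([*p,z],feed=.05); f=force(3)-f0
    if f[2]>2.5: break
print("z",z,f.round(1),np.round(bot.read_ee_pos(),4),bot.read_t())
u=-.016
while u<.010:
    u+=.002; bot.move_straight([*W(u,.014),z],feed=.05); f=force(3)-f0; fu=f[:2]@ex; fv=f[:2]@ey
    e=np.array(bot.read_ee_pos()); d=e[:2]-o
    print("u",round(u,4),"F",round(fu,1),round(fv,1),round(f[2],1),"pos",(d@ex).round(4),(d@ey).round(4),e[2].round(4))
    if fu<-7: break
print(bot.read_t()); pickle.dump((u,z,f0),open("st.pkl","wb"))
E
```

```text
f0 [ 0.4  0.5 -1.2] [ 0.4978 -0.1797  0.0414]
z 0.036 [-2.2  0.7  6.5] [ 0.4977 -0.1797  0.0366] 22.3
u -0.014 F -7.6 1.9 11.9 pos -0.0154 0.0139 0.0366
22.675
```

```bash
python3 - <<'E'
from h import *
o,ex,ey,ry=rdr(); u,z,f0=pickle.load(open("st.pkl","rb"))
W=lambda u,v:list(o+u*ex+v*ey)
z=.0369; u=-.014
while u<.008:
    bot.move_straight([*W(u,.014),z],feed=.05); f=force(3)-f0; fu=f[:2]@ex; fv=f[:2]@ey
    e=np.array(bot.read_ee_pos()); d=e[:2]-o
    print("u",round(u,4),"F",round(fu,1),round(fv,1),round(f[2],1),"pos",(d@ex).round(4),(d@ey).round(4),e[2].round(4))
    if fu<-9: break
    u+=.002 if u<-.007 else .001
print(bot.read_t()); pickle.dump((u,z,f0),open("st.pkl","wb"))
E
```

```text
u -0.014 F -0.6 -0.6 -0.3 pos -0.0139 0.014 0.0368
u -0.012 F -0.2 -0.7 -0.1 pos -0.012 0.014 0.0368
u -0.01 F -0.7 -0.7 -0.6 pos -0.0101 0.014 0.0369
u -0.008 F -0.5 -0.7 -0.7 pos -0.008 0.014 0.0369
u -0.006 F -0.5 -0.8 -0.1 pos -0.006 0.014 0.0369
u -0.005 F -0.2 -0.2 -0.5 pos -0.005 0.014 0.0369
u -0.004 F -2.3 -0.4 0.6 pos -0.0043 0.014 0.0369
u -0.003 F -2.9 -0.4 1.0 pos -0.0032 0.014 0.0368
u -0.002 F -2.9 -0.6 0.5 pos -0.0021 0.014 0.0369
u -0.001 F -3.6 -0.3 0.9 pos -0.0011 0.014 0.0369
u 0.0 F -6.3 -0.1 2.5 pos -0.001 0.014 0.0367
u 0.001 F -9.4 0.7 5.4 pos -0.001 0.014 0.0367
27.175
```

```bash
python3 - <<'E'
from h import *
o,ex,ey,ry=rdr(); u,z,f0=pickle.load(open("st.pkl","rb"))
W=lambda u,v:list(o+u*ex+v*ey)
def go(u,v):
    bot.move_straight([*W(u,v),z],feed=.05); f=force(3)-f0
    e=np.array(bot.read_ee_pos()); d=e[:2]-o; fu,fv=f[:2]@ex,f[:2]@ey
    print("cmd",round(u,4),round(v,4),"F",round(fu,1),round(fv,1),round(f[2],1),"pos",(d@ex).round(4),(d@ey).round(4),e[2].round(4)); return fu,fv
u=-.0025; go(u,.014); v=.010; go(u,v)
while v>-.008:
    v-=.002 if v>.006 else .001
    if go(u,v)[1]>9: break
while u<.004:
    u+=.001
    if go(u,v)[0]<-9: break
print(bot.read_t(),bot.read_wrist_torque()); pickle.dump((u,v,z,f0),open("st.pkl","wb"))
E
```

```text
cmd -0.0025 0.014 F -2.9 -1.1 -0.8 pos -0.0023 0.014 0.0368
cmd -0.0025 0.01 F -3.3 -0.2 -0.9 pos -0.0024 0.0099 0.0369
cmd -0.0025 0.008 F -3.1 0.2 -0.2 pos -0.0025 0.008 0.0369
cmd -0.0025 0.006 F -2.9 1.2 -0.6 pos -0.0025 0.006 0.0369
cmd -0.0025 0.005 F -3.0 0.4 -0.5 pos -0.0025 0.005 0.0369
cmd -0.0025 0.004 F -3.1 2.7 -0.3 pos -0.0025 0.0041 0.0369
cmd -0.0025 0.003 F -3.0 3.4 0.0 pos -0.0025 0.0031 0.0369
cmd -0.0025 0.002 F -2.8 3.3 0.1 pos -0.0025 0.002 0.0369
cmd -0.0025 0.001 F -2.3 3.9 -0.3 pos -0.0025 0.001 0.0369
cmd -0.0025 0.0 F -2.9 7.6 1.1 pos -0.0024 0.0006 0.0369
cmd -0.0025 -0.001 F -4.2 14.6 3.5 pos -0.0024 0.0005 0.0369
cmd -0.0015 -0.001 F -7.2 14.8 6.0 pos -0.0024 0.0005 0.0369
cmd -0.0005 -0.001 F -10.1 16.1 9.4 pos -0.0024 0.0005 0.0368
32.05 [ 6.21874068  3.08223607 -0.18877373]
```

Side is seated, but friction there holds x at -2.4 mm. I'll ease the y push, seat x, then press y again.

```bash
python3 - <<'E'
from h import *
o,ex,ey,ry=rdr(); u,v,z,f0=pickle.load(open("st.pkl","rb"))
W=lambda u,v:list(o+u*ex+v*ey)
def go(u,v):
    bot.move_straight([*W(u,v),z],feed=.05); f=force(4)-f0
    e=np.array(bot.read_ee_pos()); d=e[:2]-o; fu,fv=f[:2]@ex,f[:2]@ey
    print("cmd",round(u,4),round(v,4),"F",round(fu,1),round(fv,1),round(f[2],1),"pos",(d@ex).round(4),(d@ey).round(4),e[2].round(4)); return fu,fv
z=.0371
go(-.0025,.0015)
for u in (-.0015,-.0005,.0005,.001): go(u,.0015)
for v in (.0005,0,-.0004): go(.001,v)
print(bot.read_t(),bot.read_grip_width(),bot.read_finger_force()); pickle.dump((u,v,z,f0),open("st.pkl","wb"))
w=eyes.capture("wrist");t=eyes.capture("top");s=eyes.capture("side")
r=proj(s,[[*o,.06]])[0].astype(int)
b=s["image"][r[1]-70:r[1]+80,r[0]-60:r[0]+60]
cv2.imwrite("pics/w5.png",np.hstack([cv2.resize(w["image"][:,140:500],(320,427)),cv2.resize(b,(342,427),interpolation=2)])[:,:,::-1])
E
```

```text
cmd -0.0025 0.0015 F -4.3 3.9 0.9 pos -0.0028 0.0015 0.0371
cmd -0.0015 0.0015 F -4.4 4.1 1.8 pos -0.002 0.0014 0.037
cmd -0.0005 0.0015 F -4.8 3.6 0.6 pos -0.0011 0.0014 0.0369
cmd 0.0005 0.0015 F -7.4 3.4 2.8 pos -0.001 0.0013 0.0368
cmd 0.001 0.0015 F -8.6 4.0 4.9 pos -0.001 0.0014 0.0368
cmd 0.001 0.0005 F -9.4 8.1 6.0 pos -0.001 0.0009 0.0368
cmd 0.001 0 F -9.8 12.0 7.6 pos -0.001 0.0009 0.0369
cmd 0.001 -0.0004 F -9.9 13.9 8.3 pos -0.001 0.0008 0.0368
35.3833 0.026122741043005944 61.23696684837341
```

View pics/w5.png

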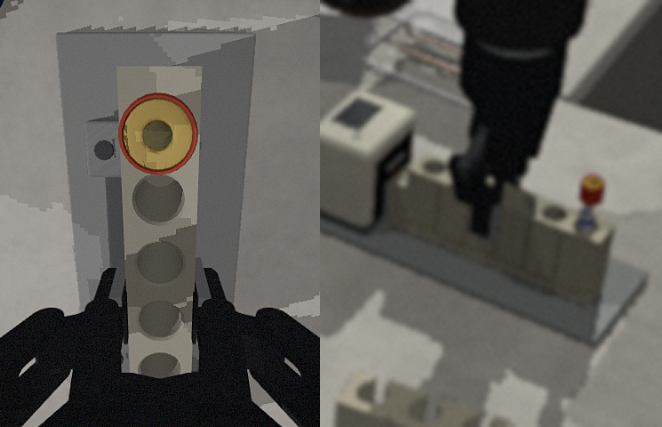

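The wrist view shows the carrier beside the stop block, and the side view shows it upright with its nose at the head. Both axes moved about 3.7 mm after touching the pins. I'll press slightly more, confirm it holds steady, and hand in.

```bash
python3 - <<'E'
from h import *
o,ex,ey,ry=rdr(); u,v,z,f0=pickle.load(open("st.pkl","rb"))
def go(u,v,z):
    bot.move_straight([*(o+u*ex+v*ey),z],feed=.05); f=force(5)-f0
    e=np.array(bot.read_ee_pos()); d=e[:2]-o; fu,fv=f[:2]@ex,f[:2]@ey
    print("F",round(fu,1),round(fv,1),round(f[2],1),"pos",(d@ex).round(4),(d@ey).round(4),e[2].round(4)); return fu,fv
go(.001,-.0008,.0373); go(.0018,-.0008,.0373)
bot.wait(.5); f=force()-f0; print(f[:2]@ex,f[:2]@ey,f[2],np.abs(bot.read_joint_velocities()).max(),bot.read_grip_width(),bot.read_t())
print(bot.job_done())
E
```

```text
F -9.8 15.6 6.4 pos -0.001 0.0007 0.0369
F -12.4 16.2 9.7 pos -0.001 0.0007 0.0369
-12.056842096455103 15.850066996177118 8.963545386980778 0.0014641529398954048 0.026215854796793 37.1583
the job is handed in; nothing more can be done
None
```

I handed the job in at about 37 s; no verdict came back. The tube stands in the six-hole carrier's end hole, and the gripper is holding the carrier in the reader corner at about 12 N against the end stop and 16 N against the side stops, with both pins in by an estimated 3.7 mm.

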